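# Set the pail of felling wedges out on the log slice by its bail

## Task

Two small metal pails stand on the chainsaw bench with their wire bails folded down; take the one holding the yellow felling wedges. While it still stands on the bench, raise its bail upright, then lift the pail by the bail's wooden grip, carry it hanging from the bail, and stand it upright in the middle of the round log slice, letting go only once it stands there. Do not tip the pail over, and leave the other pail, with the green-handled files, where it is.

Things in the scene. Friction and masses are not known exactly. Their poses are not given: they have to be found in the camera images.
- wedge_pail: Loose metal pail holding three yellow wedges (up to 30 mm above the rim); 84 mm wide at the foot, 96 mm at the rim, 75 mm high, under 0.95 kg. Origin: centre of its underside, z up. Its bail swings about the line along the pail's y axis 70 mm above the origin. It starts folded to the pail's -x side, 5 to 18 degrees above level; slightly stiff, it stays at any angle; stop 13 degrees past upright.
- bail_grip (a point): Middle of the wooden grip of the wedge pail's bail: a round tube 13 mm thick, 56 mm long, turning freely on the wire, parallel to the pail's y axis, 90 mm from the bail's swing axis. Folded, it is out beside the pail with 30 mm or more between tube and rim; upright, it is 160 mm above the pail's underside, over its centre. Frame: the pail's, turned with the bail about y.
- log_slice: Round slice of log, bark round its edge, 170 mm across and 30 mm thick, fixed to the bench. Origin: centre of its underside; its flat top is 30 mm above.
- file_pail: The other pail, of the same shape and size with the same bail, also folded down to its -x side, but holding four green-handled files upright, their tips up to 25 mm above the rim. Origin: centre of its underside. To be left alone.
Mind the look-alikes: they are no part of the job. Of the things that look like the log_slice, the middle-sized one is meant.

How it is judged:
By the outcome, as a careful person would: the job done as asked, in the order asked, and still so for the second after the job is handed in, with the robot touching nothing.
It also fails if it takes over 48 s, if anything falls off the work surface, if the arm or the gripper's body presses on something with over 40 N, if the wrist force passes 120 N, or if a joint passes its speed limit or range.

## Robot

A 6-joint arm with a two-finger parallel gripper is mounted at the origin on the work surface. World frame = base frame: x ahead of the robot, y to its left, z up, the work surface at z = 0. Lengths are in mm, angles in rad, forces in N, time in s.
With the tool pointing down it reaches from about 275 to 825 mm from the base axis. Payload 4.9 kg.
Tool frame: the origin (TCP) lies at the very end of the fingers, on their centre line; the grasp point (between the pads) lies grip_depth behind it (grip_depth is the distance from the TCP to the grasp point, in mm); z points along the fingers, y is the line along which they close (so a half turn about z gives the same grasp; the last joint's range is limited). The gripper opens to 85 mm and grips with 20 to 120 N. Pads are 22 mm wide; open, the fingers measure 114 mm over their backs; the gripper's body (76 mm by 85 mm) begins 54 mm behind the grasp point. The pads swing forward as they close: fully open they stand 13 mm farther back than shut.
Start: joints at [-0.134, 0.326, -0.193, 1.052, 0, 1.437], TCP at [550.017, 0.009, 209.081] pointing down, gripper open.
Joint ranges: [-2.65, 2.65], [-0.97, 1.79], [-1.3, 1.35], [-1.93, 2.1], [-1.47, 1.37], [-3.14, 3.14]. Speed limits (rad/s): [2.57, 2.57, 3.14, 3.14, 3.14, 3.14].

## Interface

Orientations are given as a rotation vector (axis times angle).
In Python, from plant import get_state, capture, job_done, grip_depth gives the robot as it stands.
- The arm moves only by the tool servo_tool, never from a script. Its argument "deltas" is a list that holds one entry, the list of rows, each a list of 7 numbers: the shift along the tool's x, y, z in cm, then the turn, a rotation vector about the tool's x, y, z in rad, then the opening in per cent of the stroke, from 0 (shut) to 100 (fully open). A call has 1 to 12 rows; each row shifts and turns the commanded pose from where the row before left it, along the tool's axes as they then stand; what a row does not reach is not made up. A row lasts 1/8 s, in which the tool goes at most 62.5 mm and 10.7 degrees, less where a joint would pass 70% of its speed; a pose out of reach is approached as far as the arm can. A call is refused whole if a number of a shift passes 6.25 or a number of a turn 0.188, either way. A call with a gripper value outside its range is refused whole. The fingers move at their own pace and stop on an object; the grip force is fixed at half the most. Time passes only in rows, so rows that do not move let the fingers close. It gives the time, the measured TCP pose, the force, the opening and the grip force at its end, in the units of the state.
- get_state(): the state, without advancing time (a new reading comes with each control period).
- capture(name): name is "scene" or "side" or "wrist"; returns a dict with "pixels" (384x512x3 uint8, red, green, blue), "range_z" (384x512 float32, mm along the optical axis (not along the pixel's ray), 0 where there is no reading), "mtx" (3x3 intrinsics, pixels), "world_from_camera" (4x4, takes a point from camera to world coordinates); the wrist camera has in their place "T_tool_cam" (4x4, takes a point from camera to tool coordinates, whose origin is the TCP and whose axes are the flange's). Camera axes: x right, y down, z forward; pixel columns grow to the right and rows downward; lengths in mm; the calibration is good to about 2 mm. A picture is of the moment at which its call begins: read the wrist's pose just before it.
- job_done(): hands the job in; it is judged then, once.
The state is a dict: "time_s": time; "qpos": joint angles; "joint_vel": joint speeds; "joint_efforts": joint torques, N m; "position": TCP position; "eef_rot": TCP orientation; "wrist_force": force on the tool from outside, world axes, zero at the start; "ft_torque": the same for the moment, N m; "opening": finger opening in mm; "gripper_force": force on a finger pad.
Only numpy, scipy, OpenCV 4.12 (cv2) and the standard library are available. Lean on these libraries where they do the work, as an engineer would, in place of code of your own. Each camera call takes 0.05 s, during which the arm holds its last target. There are 200 camera calls.

## Working session

There is one attempt and no reset: what is moved stays moved. The work goes in short steps, Python scripts to look and compute and a tool call to move; the robot and the scene stay as the last step left them, time stands still between calls to the robot, and variables do not carry over. Pictures are saved under pics/ and viewed, at most 10 in all, crops included, and the job is handed in when it is done.

Besides the shell and the picture viewer there is one more tool, called in YAML: its name, and indented under it one key for each argument. servo_tool: Moves the arm, as the interface text tells. Its arguments: {"type":"object","properties":{"deltas":{"type":"array","items":{"type":"array","items":{"type":"array","items":{"type":"number"}}}}},"required":["deltas"]}

```bash
mkdir -p pics; ls
python3 - <<'E'
from plant import get_state,capture,grip_depth
import cv2,numpy as np,pickle
s=get_state();print(s,grip_depth)
d={n:capture(n) for n in("scene","side")}
pickle.dump(d,open('d.pkl','wb'))
for n in d:
    cv2.imwrite(f'pics/{n}.png',cv2.resize(d[n]["pixels"][:,:,::-1],(800,600)))
    print(n,d[n]["mtx"],d[n]["world_from_camera"].round(3))
E
```

```text
pics
{'time_s': 0.0, 'qpos': array([-1.34216663e-01,  3.26950077e-01, -1.93574136e-01,  1.05195647e+00,
       -2.71719807e-06,  1.43658800e+00]), 'joint_vel': array([ 9.47083381e-05,  4.11899509e-04, -5.08434613e-04, -1.15513751e-04,
       -7.01673963e-04,  8.84509829e-04]), 'joint_efforts': array([-1.24197268e-03, -4.43398941e+01,  2.62443137e+01,  1.56443648e-02,
       -1.97191571e-04, -6.55614656e-06]), 'position': array([5.49404369e+02, 8.18216095e-02, 2.08302162e+02]), 'eef_rot': array([-2.22050429e+00, -2.22048580e+00,  1.60639673e-03]), 'wrist_force': array([-0.14102553,  0.12944551,  0.66408416]), 'ft_torque': array([-0.04300665, -0.0081909 , -0.00235725]), 'gripper_force': 0.0, 'opening': 85.37825604425616} 18.700000000000003
scene [[427.33371809   0.         250.87902057]
 [  0.         427.33371809 198.94109277]
 [  0.           0.           1.        ]] [[ 6.03000e-01  4.98000e-01 -6.23000e-01  9.96580e+02]
 [ 7.98000e-01 -3.61000e-01  4.83000e-01 -3.98948e+02]
 [ 1.60000e-02 -7.88000e-01 -6.15000e-01  5.80261e+02]
 [ 0.00000e+00  0.00000e+00  0.00000e+00  1.00000e+00]]
side [[462.7204392    0.         254.58777966]
 [  0.         462.7204392  189.9312443 ]
 [  0.           0.           1.        ]] [[-9.66000e-01 -1.72000e-01  1.93000e-01  2.43453e+02]
 [-2.58000e-01  7.01000e-01 -6.65000e-01  6.92699e+02]
 [-2.10000e-02 -6.92000e-01 -7.21000e-01  8.28005e+02]
 [ 0.00000e+00  0.00000e+00  0.00000e+00  1.00000e+00]]
```

View pics/scene.png

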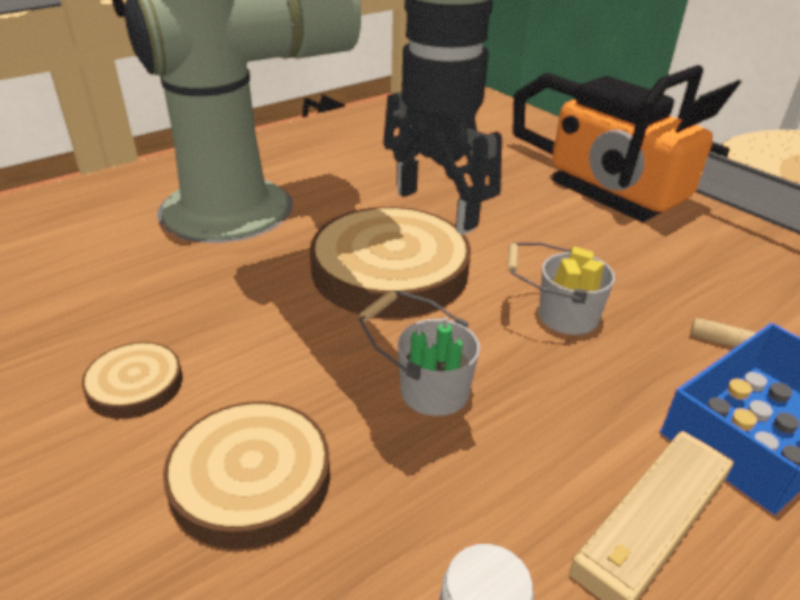

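View pics/side.png

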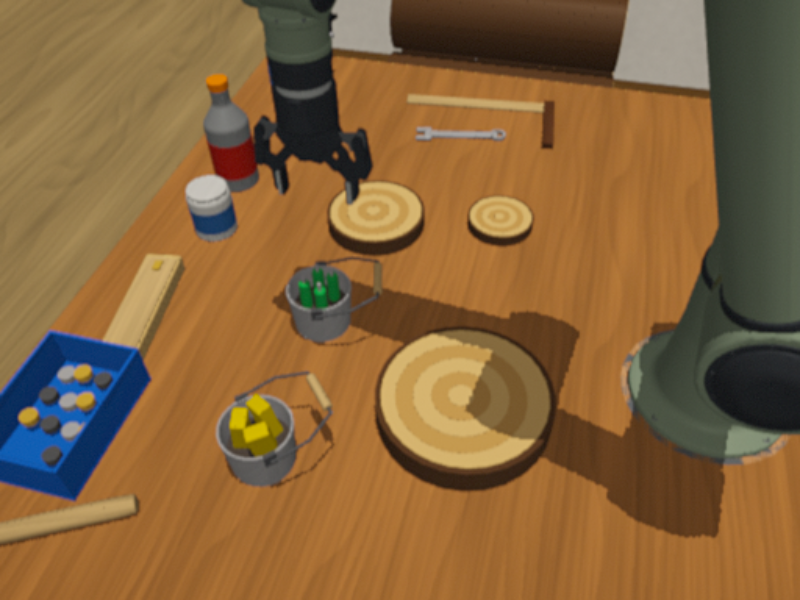

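The scene picture shows, in the 800x600 view:
- **Pails:** the wedge pail is at (575,290), with its grip at (514,258). The file pail is at (438,365).
- **Log slices:** there are three, at (390,250), (250,465) and (132,375). The side view has them at (463,400), (376,212) and (500,216). (250,465) looks middle-sized, so I'll measure all three.

```bash
cat > h.py <<'E'
import numpy as np,cv2
def ray(c,uv):
    uv=np.atleast_2d(uv).astype(float);T=c["world_from_camera"]
    d=np.c_[uv,np.ones(len(uv))]@np.linalg.inv(c["mtx"]).T@T[:3,:3].T
    return T[:3,3],d
def plane(c,uv,z):
    o,d=ray(c,uv);return o+d*((z-o[2])/d[:,2])[:,None]
def tri(c1,u1,c2,u2):
    o1,d1=ray(c1,u1);o2,d2=ray(c2,u2);d1=d1[0];d2=d2[0]
    t=np.linalg.lstsq(np.c_[d1,-d2],o2-o1,rcond=None)[0]
    a=o1+t[0]*d1;b=o2+t[1]*d2;return (a+b)/2,np.linalg.norm(a-b)
def cloud(c):
    h,w=c["range_z"].shape;u,v=np.meshgrid(np.arange(w),np.arange(h))
    o,d=ray(c,np.c_[u.ravel(),v.ravel()]);P=o+d*c["range_z"].reshape(-1,1);return P.reshape(h,w,3)
def circ(p):
    A=np.c_[2*p,np.ones(len(p))];s=np.linalg.lstsq(A,(p**2).sum(1),rcond=None)[0]
    return s[:2],np.sqrt(s[2]+s[:2]@s[:2])
E
python3 - <<'E'
from h import *
import pickle
d=pickle.load(open('d.pkl','rb'))
C={n:cloud(d[n]) for n in d};f=.64
H={n:cv2.cvtColor(d[n]["pixels"],cv2.COLOR_RGB2HSV) for n in d}
sl={'scene':[(390,250),(250,465),(132,375)],'side':[(463,400),(376,212),(500,216)]}
for n in sl:
  for p in sl[n]:
    u,v=int(p[0]*f),int(p[1]*f);P=C[n]
    z=np.median(P[v-2:v+3,u-2:u+3,2])
    m=((abs(P[:,:,2]-z)<5)).astype(np.uint8)
    _,L=cv2.connectedComponents(m);m=(L==L[v,u]).astype(np.uint8)
    k=max(cv2.findContours(m,0,2)[0],key=cv2.contourArea)
    q=plane(d[n],cv2.convexHull(k)[:,0],30)[:,:2].astype(np.float32)
    print(n,p,'z',z.round(1),[np.round(x,1) for x in cv2.minEnclosingCircle(q)],circ(q.astype(float)))
gr={'scene':(514,258),'side':(318,390)};ce={}
for n,(x,y) in gr.items():
    u,v=int(x*f),int(y*f);print(n,'hsv',H[n][v,u], C[n][v,u].round(1))
    h=H[n].astype(int);m=((abs(h-h[v,u])<[6,45,70]).all(2)&(C[n][:,:,2]>55)).astype(np.uint8)
    w=np.zeros_like(m);w[v-22:v+22,u-22:u+22]=1;m*=w
    _,L,S,ct=cv2.connectedComponentsWithStats(m);l=L[v,u];k=np.argwhere(L==l)[:,::-1]
    r=cv2.minAreaRect(k.astype(np.int32));ce[n]=r[0];b=cv2.boxPoints(r);Q=C[n][L==l]
    print(n,r,'med3d',np.median(Q,0).round(1)); 
    e=np.array(sorted([(b[i]+b[(i+1)%4])/2 for i in range(4)],key=lambda x:-np.hypot(*(x-r[0])))[:2]);ce[n+'e']=e[np.argsort(plane(d[n],e,80)[:,1])]
    print(plane(d[n],ce[n+'e'],80).round(1))
print('grip',tri(d['scene'],ce['scene'],d['side'],ce['side']))
for i in (0,1):print('end',tri(d['scene'],ce['scenee'][i],d['side'],ce['sidee'][i]))
for nm,bx in (('wedge',{'scene':(575,290),'side':(258,435)}),('file',{'scene':(438,365),'side':(320,300)})):
  A=[]
  for n,(x,y) in bx.items():
    u,v=int(x*f),int(y*f);P=C[n][v-42:v+42,u-40:u+40].reshape(-1,3);h=H[n][v-42:v+42,u-40:u+40].reshape(-1,3)
    A.append(P[(h[:,1]<70)&(P[:,2]>70)&(P[:,2]<78)])
  for q in A+[np.vstack(A)]:
    c,r=circ(q[:,:2]);g=abs(np.hypot(*(q[:,:2]-c).T)-47)<8
    c,r=circ(q[g][:,:2]);print(nm,len(q),g.sum(),c.round(1),r.round(1))
im=d['scene']['pixels'][130:280,200:420,::-1]
cv2.imwrite('pics/crop.png',cv2.resize(im,None,fx=3.5,fy=3.5,interpolation=2))
E
```

```text
scene (390, 250) z 45.3 [array([308.5, 127.6]), np.float64(125.7)] (array([307.67514514, 127.62754227]), np.float64(124.1186141555241))
scene (250, 465) z 32.0 [array([ 551.2, -241.4]), np.float64(86.7)] (array([ 550.91046415, -240.3771514 ]), np.float64(85.30001907706551))
scene (132, 375) z 21.3 [array([ 352.7, -289.2]), np.float64(58.2)] (array([ 352.21592253, -289.6967564 ]), np.float64(57.06497283312679))
side (463, 400) z 44.3 [array([323.7, 110.4]), np.float64(123.9)] (array([323.90722375, 110.07479967]), np.float64(122.60242760166052))
side (376, 212) z 31.3 [array([ 549.1, -235.6]), np.float64(87.3)] (array([ 549.42408832, -235.70796993]), np.float64(85.7426114712258))
side (500, 216) z 20.4 [array([ 337.2, -270.4]), np.float64(58.7)] (array([ 337.51315533, -270.55741077]), np.float64(57.03381075068082))
scene hsv [ 18  93 234] [505.7 182.6  92.5]
scene ((327.5, 164.0), (18.0, 5.0), 90.0) med3d [499.8 187.5  91.7]
[[513.9 175.1  80. ]
 [464.  225.3  80. ]]
side hsv [ 19 114 204] [497.3 194.9  93.6]
side ((203.69232177734375, 249.96156311035156), (25.675188064575195, 6.697875022888184), 60.2551155090332) med3d [495.7 195.6  91.1]
[[521.8 164.2  80. ]
 [478.8 210.1  80. ]]
grip (array([497.08748524, 191.70699009,  86.6902473 ]), np.float64(1.233769264172547))
end (array([519.62572788, 168.34278572,  85.89942158]), np.float64(0.0009321850846570549))
end (array([474.86932561, 214.81798338,  88.88907355]), np.float64(2.9354975684539784))
wedge 237 222 [563.4 248.4] 46.7
wedge 320 293 [559.7 255.1] 47.0
wedge 557 479 [561.4 252.6] 47.0
file 374 353 [565.6   0.7] 47.1
file 211 200 [564.    7.5] 46.9
file 585 520 [565.4   3.3] 46.7
```

View pics/crop.png

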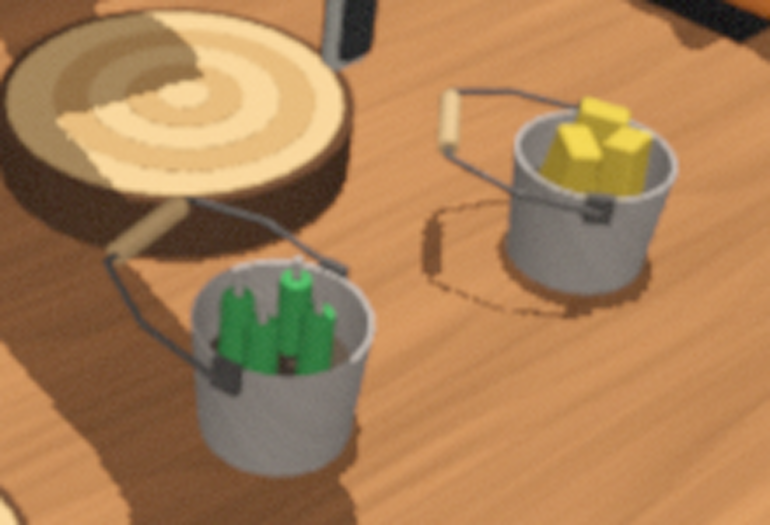

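The crop (3.5x) confirms the target is the right-hand pail with the yellow wedges, rim about (595,160) in the crop, grip at (450,122). The left one holds the green files. The slices measure 248, 171 and 115 mm across, so the middle-sized one is at pixel (250,465), world about (550,-238), and its 171 mm fits the 170 mm given. Next I'll move above the grip.

servo_tool:
  deltas:
    - [[3.83, -1.06, 0.78, 0, 0, 0, 38], [3.83, -1.06, 0.78, 0, 0, 0, 38], [3.83, -1.06, 0.78, 0, 0, 0, 38], [3.83, -1.06, 0.78, 0, 0, 0, 38], [3.83, -1.06, 0.78, 0, 0, 0, 38], [0, 0, 0, 0, 0, -0.152, 38], [0, 0, 0, 0, 0, -0.152, 38], [0, 0, 0, 0, 0, -0.152, 38], [0, 0, 0, 0, 0, -0.152, 38], [0, 0, 0, 0, 0, -0.152, 38], [0, 0, 0, 0, 0, 0, 38], [0, 0, 0, 0, 0, 0, 38]]

```text
time_s: 1.6
position: [496.9, 191.5, 169.9]
eef_rot: [-1.242, -2.885, 0.0]
wrist_force: [0.1, 0.3, 0.6]
opening: 32.5
gripper_force: 0.0
```

Run:
```python
from h import *
from plant import *
from scipy.spatial.transform import Rotation as R
s=get_state();c=capture("wrist")
T=np.eye(4);T[:3,:3]=R.from_rotvec(s["eef_rot"]).as_matrix();T[:3,3]=s["position"]
c["world_from_camera"]=T@c["T_tool_cam"]
P=cloud(c);h=cv2.cvtColor(c["pixels"],cv2.COLOR_RGB2HSV)
cv2.imwrite('pics/w1.png',c["pixels"][:,:,::-1])
m=(np.hypot(P[...,0]-497,P[...,1]-192)<38)&(P[...,2]>76)&(P[...,2]<105)&(h[...,1]>50)
q=P[m];print(len(q),q.mean(0),np.percentile(q[:,2],[5,50,95]))
v,u=np.argwhere(m).T;b=cv2.minAreaRect(np.c_[u,v].astype(np.int32));print(b)
print('plane87',plane(c,b[0],87)); e=np.linalg.svd(q[:,:2]-q[:,:2].mean(0),full_matrices=False)[2][0];print(e,np.degrees(np.arctan2(*e[::-1])))
g=(h[...,1]<70)&(P[...,2]>70)&(P[...,2]<78)&(np.hypot(P[...,0]-561,P[...,1]-252)<60)
print('rim',g.sum(),circ(P[g][:,:2]))
```

```text
1040 [496.2946161  192.77427778  90.50145821] [87.10064614 90.93291488 92.72079376]
((258.06549072265625, 182.99923706054688), (86.01771545410156, 14.891800880432129), 89.31793975830078)
plane87 [[496.11172256 192.96586551  87.        ]]
[ 0.68818613 -0.72553418] -46.51330366690292
rim 1616 (array([559.36245115, 252.66088843]), np.float64(47.24128799573271))
```

View pics/w1.png

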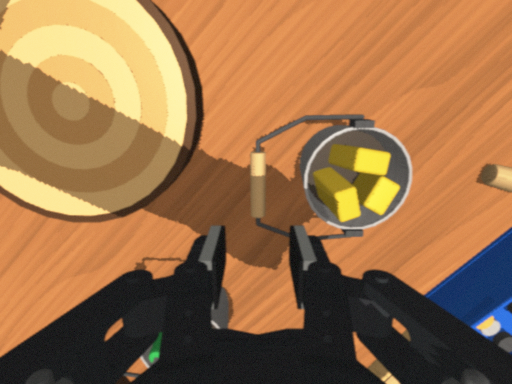

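The wrist view shows the grip at (258,184), parallel to the pads and centred between them, with the wedge pail at (358,178). I'll descend and close.

servo_tool:
  deltas:
    - [[0, 0, 2.0, 0, 0, 0, 38], [0, 0, 2.0, 0, 0, 0, 38], [0, 0, 2.0, 0, 0, 0, 38], [0, 0, 2.0, 0, 0, 0, 38], [0, 0, 1.2, 0, 0, 0, 38], [0, 0, 1.0, 0, 0, 0, 38], [0, 0, 0, 0, 0, 0, 38], [0, 0, 0, 0, 0, 0, 25], [0, 0, 0, 0, 0, 0, 18], [0, 0, 0, 0, 0, 0, 10], [0, 0, 0, 0, 0, 0, 5], [0, 0, 0, 0, 0, 0, 5]]

```text
time_s: 3.15
position: [497.1, 191.5, 68.2]
eef_rot: [1.239, 2.887, 0.0]
wrist_force: [0.3, -1.1, 0.0]
opening: 4.1
gripper_force: 0.1
```

Run:
```python
from plant import *
import cv2,numpy as np
w=capture("wrist")["pixels"];s=capture("side")["pixels"]
a=cv2.resize(s[190:340,110:260],(400,400));b=cv2.resize(w[150:350,160:360],(400,400))
cv2.imwrite('pics/c2.png',np.hstack([a,b])[:,:,::-1])
```

```text
(no output)
```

View pics/c2.png

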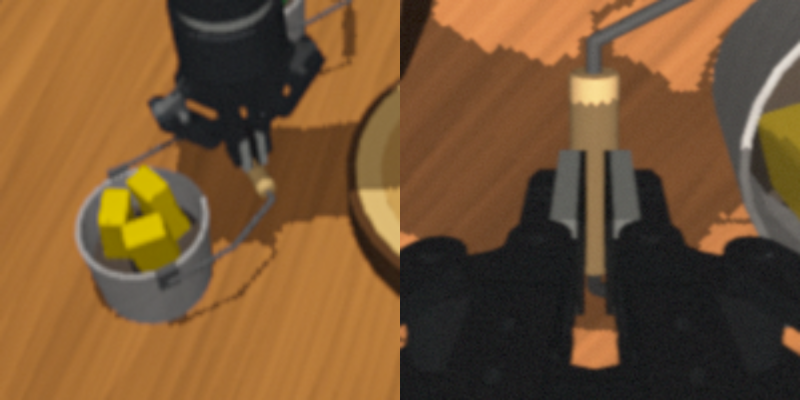

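The side and wrist crops show the pads shut to 4 mm while the tube still seems to lie beneath or among them, at (262,183) in the side crop and (593,100) in the wrist crop. I'll measure its height.

Run:
```python
from h import *
from plant import *
from scipy.spatial.transform import Rotation as R
s=get_state();c=capture("wrist");d=capture("side")
T=np.eye(4);T[:3,:3]=R.from_rotvec(s["eef_rot"]).as_matrix();T[:3,3]=s["position"]
c["world_from_camera"]=T@c["T_tool_cam"];print(c["T_tool_cam"].round(2))
P=cloud(c)
for x,y in((593,90),(593,130),(593,165),(593,200),(593,240),(580,90),(610,90),(570,170),(625,170),(570,220),(595,50)):
    u,v=160+(x-400)//2,150+y//2
    print((x,y),P[v,u].round(1),((P[v,u]-s["position"])@T[:3,:3]).round(1))
Q=cloud(d)
for x,y in((262,183),(255,172),(268,190),(258,150)): print('side',Q[190+int(y*.375),110+int(x*.375)].round(1))
```

```text
[[  -0.     -0.96   -0.28   72.26]
 [   1.     -0.      0.     -0.3 ]
 [  -0.     -0.28    0.96 -164.17]
 [   0.      0.      0.      1.  ]]
(593, 90) [479.2 209.1  89.1] [ 25.1  -0.8 -20.9]
(593, 130) [486.3 201.6  89.6] [ 14.7  -0.9 -21.5]
(593, 165) [493.2 194.3  88.1] [  4.7  -0.9 -20. ]
(593, 200) [499.5 187.6  90.3] [ -4.5  -0.9 -22.1]
(593, 240) [508.2 178.5  89. ] [-17.1  -0.9 -20.9]
(580, 90) [477.  207.1  88.9] [ 25.1  -3.8 -20.8]
(610, 90) [482.7 211.9  87.7] [ 24.7   3.6 -19.6]
(570, 170) [484.9 195.8 105.8] [ 11.5  -5.8 -37.7]
(625, 170) [494.  204.2 105.4] [ 11.3   6.5 -37.3]
(570, 220) [485.9 196.  126.8] [ 10.9  -5.  -58.7]
(595, 50) [473.2 216.1  84.8] [ 34.2  -0.3 -16.6]
side [482.3 209.7  88.7]
side [490.  204.4  92.2]
side [477.7 212.5  84.2]
side [488.3 198.  110.2]
```

Run:
```python
from h import *
from plant import *
s=get_state();c=capture("wrist");K=c["mtx"];T=c["T_tool_cam"];print(K.round(1),s["opening"])
for p in((11,-3,0),(11,-8,0),(11,-3,-18.7),(11,-3,-30),(14.7,-.9,-21.5)):
    q=K@(np.linalg.inv(T)@np.r_[p,1])[:3];u=q[:2]/q[2];print(p,u.round(),'crop',(400+2*(u[0]-160)).round(),(2*(u[1]-150)).round(),q[2].round())
c["world_from_camera"]=T;P=cloud(c)
for v in range(215,275,4):print(v,[tuple(int(a) for a in P[v,u]) for u in(238,243,247,250,253,256,260,264,268,272)])
```

```text
[[304.5   0.  257.1]
 [  0.  304.5 185.5]
 [  0.    0.    1. ]] 4.223371737168627
(11, -3, 0) [252. 207.] crop 585.0 114.0 175.0
(11, -8, 0) [244. 207.] crop 567.0 114.0 175.0
(11, -3, -18.7) [252. 220.] crop 584.0 139.0 157.0
(11, -3, -30) [252. 229.] crop 583.0 158.0 146.0
(14.7, -0.9, -21.5) [256. 215.] crop 592.0 130.0 153.0
215 [(-21, -15, 67), (-21, -11, 68), (13, -5, -19), (14, -3, -20), (14, -2, -21), (14, 0, -21), (15, 1, -22), (14, 3, -20), (13, 5, -18), (-21, 11, 69)]
219 [(-24, -16, 68), (-25, -11, 68), (11, -5, -18), (12, -3, -20), (12, -2, -21), (12, 0, -21), (12, 1, -21), (12, 3, -20), (11, 5, -17), (-25, 11, 68)]
223 [(-28, -16, 68), (-28, -11, 68), (9, -5, -19), (10, -3, -20), (10, -2, -21), (10, 0, -21), (10, 1, -22), (9, 3, -20), (8, 5, -17), (-28, 12, 68)]
227 [(-32, -16, 69), (11, -7, -29), (11, -5, -29), (11, -3, -28), (11, -2, -28), (8, 0, -21), (7, 1, -21), (11, 3, -28), (11, 4, -29), (10, 6, -27)]
231 [(-35, -16, 68), (11, -6, -33), (11, -5, -33), (10, -3, -32), (10, -2, -31), (6, 0, -22), (5, 1, -21), (11, 2, -32), (11, 4, -33), (10, 6, -32)]
235 [(7, -9, -2
[... 767 characters left out ...]
 -55), (11, -3, -56), (0, -2, -35), (-7, 0, -22), (-8, 1, -20), (10, 2, -54), (11, 4, -55), (11, 5, -55)]
259 [(11, -7, -58), (11, -5, -58), (11, -4, -58), (11, -3, -58), (-1, -2, -35), (-9, 0, -22), (-10, 1, -20), (11, 2, -59), (11, 3, -58), (11, 5, -58)]
263 [(11, -7, -62), (12, -5, -63), (9, -4, -59), (9, -3, -58), (-3, -2, -36), (-12, 0, -21), (-12, 1, -21), (9, 2, -59), (9, 3, -58), (12, 5, -62)]
267 [(11, -7, -64), (12, -5, -65), (7, -4, -58), (7, -3, -58), (-6, -2, -36), (-14, 0, -21), (-14, 1, -21), (7, 2, -58), (7, 3, -57), (13, 5, -67)]
271 [(12, -7, -68), (12, -5, -68), (7, -4, -60), (6, -3, -58), (-7, -2, -36), (-17, 0, -21), (-17, 1, -21), (5, 2, -58), (6, 3, -60), (12, 5, -68)]
```

The tube is undisturbed at z≈84, but the real fingertips end about 28 mm short of the reported TCP, so I closed above it. I'll open, go 30 mm deeper and close again.

servo_tool:
  deltas:
    - [[0, 0, -0.5, 0, 0, 0, 38], [0, 0, 0, 0, 0, 0, 38], [0, 0, 0, 0, 0, 0, 38], [0, 0, 0.8, 0, 0, 0, 38], [0, 0, 0.8, 0, 0, 0, 38], [0, 0, 0.8, 0, 0, 0, 38], [0, 0, 0.6, 0, 0, 0, 38], [0, 0, 0.5, 0, 0, 0, 38], [0, 0, 0, 0, 0, 0, 25], [0, 0, 0, 0, 0, 0, 5], [0, 0, 0, 0, 0, 0, 5], [0, 0, 0, 0, 0, 0, 5]]

```text
time_s: 4.9
position: [496.9, 191.4, 38.2]
eef_rot: [-1.239, -2.887, 0.0]
wrist_force: [-1.0, 0.1, -0.2]
opening: 11.2
gripper_force: 58.4
```

Gripped at 58 N. I'll swing the bail along its arc (radius 90 mm, from about 9.5°) and watch the force.

servo_tool:
  deltas:
    - [[0, 0.16, -0.77, 0, 0, 0, 5], [0, 0.23, -0.75, 0, 0, 0, 5], [0, 0.29, -0.73, 0, 0, 0, 5], [0, 0.36, -0.7, 0, 0, 0, 5], [0, 0, 0, 0, 0, 0, 5]]

```text
time_s: 5.52
position: [504.4, 198.6, 68.3]
eef_rot: [1.239, 2.887, -0.001]
wrist_force: [-3.4, -2.6, 2.4]
opening: 11.2
gripper_force: 58.8
```

servo_tool:
  deltas:
    - [[0, 0.36, -0.72, 0, 0, 0, 5], [0, 0.43, -0.66, 0, 0, 0, 5], [0, 0.49, -0.61, 0, 0, 0, 5], [0, 0.54, -0.55, 0, 0, 0, 5], [0, 0, 0, 0, 0, 0, 5]]

```text
time_s: 6.15
position: [518.8, 211.9, 93.5]
eef_rot: [1.238, 2.886, 0.002]
wrist_force: [1.4, 1.8, -3.2]
opening: 10.9
gripper_force: 58.7
```

Run:
```python
from h import *
from plant import *
A=[]
for n in("scene","side"):
    c=capture(n);P=cloud(c);h=cv2.cvtColor(c["pixels"],cv2.COLOR_RGB2HSV)
    for z0,z1 in((67,80),):
        g=(h[...,1]<70)&(P[...,2]>z0)&(P[...,2]<z1)&(abs(np.hypot(P[...,0]-561,P[...,1]-252)-47)<12)
        q=P[g];print(n,len(q),circ(q[:,:2]))
        r=q[q[:,2]>72];B=np.linalg.lstsq(np.c_[r[:,:2]-r[:,:2].mean(0),np.ones(len(r))],r[:,2],rcond=None)[0];print('tilt',B)
```

```text
scene 282 (array([562.9741442, 248.2856879]), np.float64(46.27160115164761))
tilt [ 1.23319814e-02 -1.47473082e-03  7.50005181e+01]
side 346 (array([559.31780836, 254.00133152]), np.float64(46.83511558575409))
tilt [-1.46141712e-03  5.70694735e-03  7.52549305e+01]
```

servo_tool:
  deltas:
    - [[0, 0.4, -0.18, 0, 0, 0, 5], [0, 0.4, -0.22, 0, 0, 0, 5], [0, 0.46, -0.3, 0, 0, 0, 5], [0, 0.47, -0.28, 0, 0, 0, 5], [0, 0.5, -0.24, 0, 0, 0, 5], [0, 0.5, -0.21, 0, 0, 0, 5], [0, 0, 0, 0, 0, 0, 5]]

```text
time_s: 7.12
position: [538.5, 230.8, 108.5]
eef_rot: [1.238, 2.886, 0.003]
wrist_force: [-2.3, -1.0, 7.0]
opening: 11.3
gripper_force: 59.6
```

servo_tool:
  deltas:
    - [[0, 0.55, -0.25, 0, 0, 0, 5], [0, 0.55, -0.22, 0, 0, 0, 5], [0, 0.55, -0.12, 0, 0, 0, 5], [0, 0.55, -0.08, 0, 0, 0, 5], [0, 0.5, -0.03, 0, 0, 0, 5], [0, 0, 0, 0, 0, 0, 5]]

```text
time_s: 7.88
position: [557.4, 249.0, 114.2]
eef_rot: [1.239, 2.887, 0.0]
wrist_force: [-0.2, -0.2, -1.0]
opening: 11.4
gripper_force: 58.9
```

Run:
```python
from h import *
from plant import *
v=[]
for n in("scene","side"):
    c=capture(n);P=cloud(c);h=cv2.cvtColor(c["pixels"],cv2.COLOR_RGB2HSV)
    g=(h[...,1]<70)&(P[...,2]>67)&(P[...,2]<80)&(abs(np.hypot(P[...,0]-561,P[...,1]-252)-47)<12)
    q=P[g];print(n,len(q),circ(q[:,:2]))
    y,x=np.argwhere(g).mean(0).astype(int);v.append(cv2.resize(c["pixels"][y-90:y+40,x-65:x+65],(390,390)))
cv2.imwrite('pics/c3.png',np.hstack(v)[:,:,::-1])
```

```text
scene 266 (array([563.08560683, 249.20127045]), np.float64(46.47404537939081))
side 336 (array([559.98852027, 255.02806854]), np.float64(46.344191199556555))
```

View pics/c3.png

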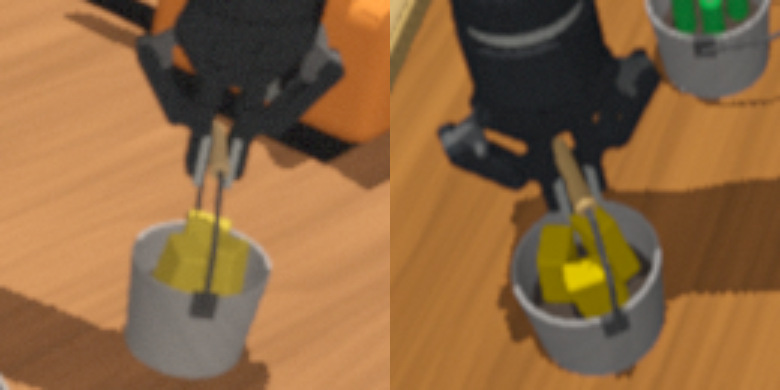

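The pail stands undisturbed (rim at left (200,255) and right (588,265) in the two crops), with the bail nearly upright. I'll finish the last few mm and then lift.

servo_tool:
  deltas:
    - [[0, 0.2, 0, 0, 0, 0, 5], [0, 0.2, 0, 0, 0, 0, 5], [0, 0, 0, 0, 0, 0, 5], [0, 0, 0, 0, 0, 0, 5], [0, 0, -0.2, 0, 0, 0, 5], [0, 0, -0.3, 0, 0, 0, 5], [0, 0, -0.5, 0, 0, 0, 5], [0, 0, -0.5, 0, 0, 0, 5], [0, 0, -0.5, 0, 0, 0, 5], [0, 0, 0, 0, 0, 0, 5], [0, 0, 0, 0, 0, 0, 5]]

```text
time_s: 9.35
position: [560.0, 251.4, 134.3]
eef_rot: [1.239, 2.887, 0.0]
wrist_force: [-0.1, 0.1, -7.4]
opening: 11.2
gripper_force: 58.4
```

servo_tool:
  deltas:
    - [[0, 0, -0.5, 0, 0, 0, 5], [0, 0, -1.0, 0, 0, 0, 5], [0, 0, -1.4, 0, 0, 0, 5], [0, 0, -1.5, 0, 0, 0, 5], [0, 0, -1.6, 0, 0, 0, 5], [0, 0, -1.6, 0, 0, 0, 5], [0, 0, -1.6, 0, 0, 0, 5], [0, 0, -1.5, 0, 0, 0, 5], [0, 0, -1.2, 0, 0, 0, 5], [0, 0, -0.8, 0, 0, 0, 5], [0, 0, -0.4, 0, 0, 0, 5], [0, 0, 0, 0, 0, 0, 5]]

```text
time_s: 10.85
position: [560.0, 251.4, 265.2]
eef_rot: [-1.239, -2.887, -0.0]
wrist_force: [-0.1, 0.2, -6.7]
opening: 10.8
gripper_force: 58.5
```

Run:
```python
from plant import *
import cv2,numpy as np
a=capture("scene")["pixels"][:300,150:450];b=capture("side")["pixels"][80:380,50:350]
cv2.imwrite('pics/c4.png',cv2.resize(np.hstack([a,b])[:,:,::-1],(800,400)))
```

```text
(no output)
```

View pics/c4.png

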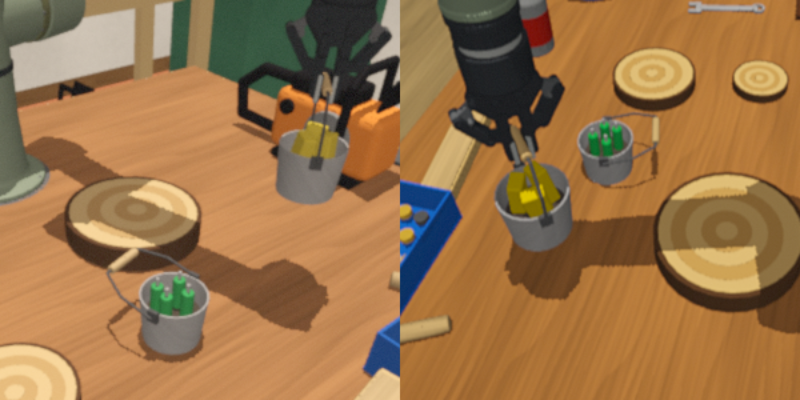

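The pail hangs level, bottom about 150 mm up ((312,165) left, (535,205) right). I'll carry it across to the middle slice.

servo_tool:
  deltas:
    - [[-0.1, -0.1, 0, 0, 0, 0, 5], [-0.3, -0.3, 0, 0, 0, 0, 5], [-0.5, -0.5, 0, 0, 0, 0, 5], [-0.7, -0.7, 0, 0, 0, 0, 5], [-0.9, -0.9, 0, 0, 0, 0, 5], [-1.1, -1.1, 0, 0, 0, 0, 5], [-1.2, -1.2, 0, 0, 0, 0, 5], [-1.3, -1.3, 0, 0, 0, 0, 5], [-1.3, -1.3, 0, 0, 0, 0, 5], [-1.3, -1.3, 0, 0, 0, 0, 5], [-1.3, -1.3, 0, 0, 0, 0, 5], [-1.3, -1.3, 0, 0, 0, 0, 5]]

```text
time_s: 12.45
position: [555.9, 90.3, 265.3]
eef_rot: [1.239, 2.887, -0.0]
wrist_force: [-0.1, -0.3, -6.7]
opening: 11.4
gripper_force: 58.5
```

servo_tool:
  deltas:
    - [[-1.3, -1.3, 0, 0, 0, 0, 5], [-1.3, -1.3, 0, 0, 0, 0, 5], [-1.3, -1.3, 0, 0, 0, 0, 5], [-1.3, -1.3, 0, 0, 0, 0, 5], [-1.3, -1.3, 0, 0, 0, 0, 5], [-1.3, -1.3, 0, 0, 0, 0, 5], [-1.3, -1.3, 0, 0, 0, 0, 5], [-1.3, -1.3, 0, 0, 0, 0, 5], [-1.3, -1.3, 0, 0, 0, 0, 5], [-1.3, -1.3, 0, 0, 0, 0, 5], [-1.3, -1.3, 0, 0, 0, 0, 5], [-1.3, -1.3, 0, 0, 0, 0, 5]]

```text
time_s: 13.95
position: [550.3, -130.2, 265.2]
eef_rot: [-1.239, -2.887, 0.0]
wrist_force: [0.4, -0.5, -8.2]
opening: 11.0
gripper_force: 58.5
```

servo_tool:
  deltas:
    - [[-1.2, -1.2, 0, 0, 0, 0, 5], [-1.1, -1.1, 0, 0, 0, 0, 5], [-1.0, -1.0, 0, 0, 0, 0, 5], [-0.9, -0.9, 0, 0, 0, 0, 5], [-0.8, -0.75, 0, 0, 0, 0, 5], [-0.7, -0.65, 0, 0, 0, 0, 5], [-0.6, -0.55, 0, 0, 0, 0, 5], [-0.5, -0.45, 0, 0, 0, 0, 5], [-0.4, -0.35, 0, 0, 0, 0, 5], [-0.35, -0.3, 0, 0, 0, 0, 5], [-0.2, -0.2, 0, 0, 0, 0, 5], [-0.1, -0.1, 0, 0, 0, 0, 5]]

```text
time_s: 15.45
position: [549.7, -237.9, 265.2]
eef_rot: [-1.239, -2.887, -0.0]
wrist_force: [0.2, 0.6, -7.0]
opening: 11.3
gripper_force: 58.5
```

Run:
```python
from h import *
from plant import *
for n in("scene","side"):
    c=capture(n);P=cloud(c);h=cv2.cvtColor(c["pixels"],cv2.COLOR_RGB2HSV)
    g=(h[...,1]<70)&(h[...,2]>70)&(P[...,2]>140)&(P[...,2]<232)&(np.hypot(P[...,0]-550,P[...,1]+238)<65)
    q=P[g];print(n,len(q),'z',np.percentile(q[:,2],[1,50,99]).round(1))
    zt=np.percentile(q[:,2],99);r=q[q[:,2]>zt-6];a=circ(r[:,:2]);k=abs(np.hypot(*(r[:,:2]-a[0]).T)-a[1])<4;r=r[k];print(len(r),circ(r[:,:2]))
    B=np.linalg.lstsq(np.c_[r[:,:2]-r[:,:2].mean(0),np.ones(len(r))],r[:,2],rcond=None)[0];print('tilt',B)
```

```text
scene 2947 z [152.1 198.6 227. ]
422 (array([ 551.26461819, -239.69978647]), np.float64(46.07127968736953))
tilt [-4.27791005e-03 -1.04743354e-02  2.24314974e+02]
side 936 z [152.1 195.  225.7]
104 (array([ 548.48986691, -236.13114296]), np.float64(45.6204577359257))
tilt [-2.63972266e-02 -5.92739773e-03  2.23104952e+02]
```

The pail hangs centred over the slice to within 1 mm in both views. I'll lower it, slowly at the end.

servo_tool:
  deltas:
    - [[0, 0, 0.4, 0, 0, 0, 5], [0, 0, 0.9, 0, 0, 0, 5], [0, 0, 1.3, 0, 0, 0, 5], [0, 0, 1.5, 0, 0, 0, 5], [0, 0, 1.5, 0, 0, 0, 5], [0, 0, 1.5, 0, 0, 0, 5], [0, 0, 1.4, 0, 0, 0, 5], [0, 0, 1.1, 0, 0, 0, 5], [0, 0, 0.8, 0, 0, 0, 5], [0, 0, 0.5, 0, 0, 0, 5], [0, 0, 0.3, 0, 0, 0, 5], [0, 0, 0.1, 0, 0, 0, 5]]

```text
time_s: 17.05
position: [549.8, -238.0, 152.4]
eef_rot: [1.239, 2.887, -0.0]
wrist_force: [-0.6, -0.1, -6.9]
opening: 11.2
gripper_force: 58.5
```

servo_tool:
  deltas:
    - [[0, 0, 0.1, 0, 0, 0, 5], [0, 0, 0.1, 0, 0, 0, 5], [0, 0, 0.1, 0, 0, 0, 5], [0, 0, 0.1, 0, 0, 0, 5], [0, 0, 0.1, 0, 0, 0, 5], [0, 0, 0, 0, 0, 0, 5], [0, 0, 0, 0, 0, 0, 5]]

```text
time_s: 17.92
position: [549.7, -237.9, 147.3]
eef_rot: [1.239, 2.887, -0.0]
wrist_force: [0.9, -0.1, -7.6]
opening: 11.2
gripper_force: 58.5
```

servo_tool:
  deltas:
    - [[0, 0, 0.1, 0, 0, 0, 5], [0, 0, 0.1, 0, 0, 0, 5], [0, 0, 0.1, 0, 0, 0, 5], [0, 0, 0, 0, 0, 0, 5], [0, 0, 0, 0, 0, 0, 5]]

```text
time_s: 18.55
position: [549.8, -237.9, 144.4]
eef_rot: [1.239, 2.887, 0.0]
wrist_force: [-0.1, 0.6, -5.3]
opening: 11.3
gripper_force: 58.7
```

Contact is starting. I'll lower it a little more until the weight is off.

servo_tool:
  deltas:
    - [[0, 0, 0.05, 0, 0, 0, 5], [0, 0, 0.05, 0, 0, 0, 5], [0, 0, 0.02, 0, 0, 0, 5], [0, 0, 0, 0, 0, 0, 5], [0, 0, 0, 0, 0, 0, 5]]

```text
time_s: 19.18
position: [550.3, -238.0, 144.3]
eef_rot: [1.238, 2.885, -0.0]
wrist_force: [-2.2, 1.6, 5.1]
opening: 11.0
gripper_force: 59.8
```

It stands on the slice. I'll ease off, open and rise straight up.

servo_tool:
  deltas:
    - [[0, 0, -0.06, 0, 0, 0, 5], [0, 0, 0, 0, 0, 0, 5], [0, 0, 0, 0, 0, 0, 16], [0, 0, 0, 0, 0, 0, 22], [0, 0, 0, 0, 0, 0, 38], [0, 0, 0, 0, 0, 0, 38], [0, 0, 0, 0, 0, 0, 38], [0, 0, -0.5, 0, 0, 0, 38], [0, 0, -1, 0, 0, 0, 38], [0, 0, -2, 0, 0, 0, 38], [0, 0, -3, 0, 0, 0, 38], [0, 0, -4, 0, 0, 0, 38]]

```text
time_s: 20.68
position: [549.3, -237.6, 249.7]
eef_rot: [-1.239, -2.886, -0.0]
wrist_force: [1.1, 0.6, 0.3]
opening: 32.9
gripper_force: 0.0
```

servo_tool:
  deltas:
    - [[0, 0, -3, 0, 0, 0, 38], [0, 0, -1, 0, 0, 0, 38], [0, 0, 0, 0, 0, 0, 38], [0, 0, 0, 0, 0, 0, 38]]

```text
time_s: 21.18
position: [549.0, -237.5, 287.2]
eef_rot: [-1.238, -2.885, -0.0]
wrist_force: [0.1, -0.6, -0.3]
opening: 32.5
gripper_force: 0.0
```

Run:
```python
from h import *
from plant import *
v=[]
for n,x,y in(("scene",80,190),("side",130,50)):
    c=capture(n);P=cloud(c);h=cv2.cvtColor(c["pixels"],cv2.COLOR_RGB2HSV)
    g=(h[...,1]<70)&(P[...,2]>99)&(P[...,2]<110)&(np.hypot(P[...,0]-550,P[...,1]+238)<60)
    q=P[g];print(n,len(q),circ(q[:,:2]));v.append(c["pixels"][y:y+190,x:x+190])
cv2.imwrite('pics/c5.png',cv2.resize(np.hstack(v)[:,:,::-1],(800,400)))
```

```text
scene 474 (array([ 552.72926624, -238.81872744]), np.float64(46.871040151313416))
side 119 (array([ 548.84385999, -233.14333273]), np.float64(45.83257754403145))
```

View pics/c5.png

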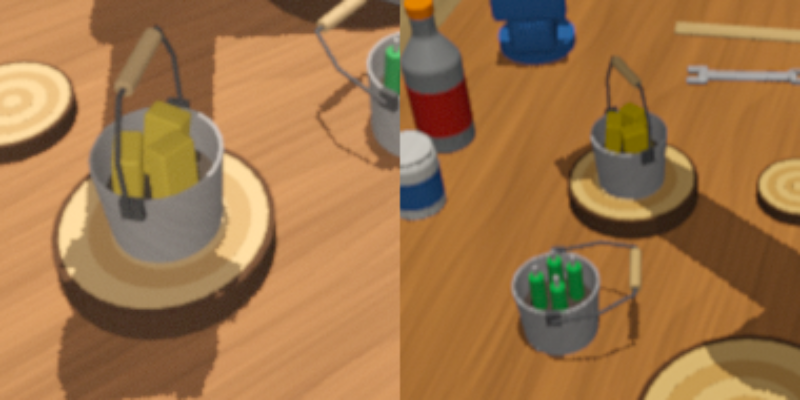

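The pail stands upright and centred on the middle slice to within about 2 mm ((165,185) left, (630,155) right in the crops). The bail is up, the gripper is clear, and the file pail is untouched. Handing in.

```bash
python3 -c "from plant import *;print(job_done())"
```

```text
the job is handed in; nothing more can be done
None
```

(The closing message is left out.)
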